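Pull the kiln door shut with the kiln hook

ROBOT

A 6-joint arm with a two-finger parallel gripper is mounted at the origin on the work surface. World frame = base frame: x ahead of the robot, y to its left, z up, the work surface at z = 0. Lengths are in m, angles in rad, forces in N, time in s.
With the tool pointing down it reaches from about 0.3 to 0.875 m from the base axis. Payload 6.4 kg.
Tool frame: the origin (TCP) lies at the centre of the arm's flange, where the gripper is bolted on; the fingertips stand 173 mm ahead of it and the grasp point (between the pads) lies 155 mm ahead of it (ctrl.pinch_z is the distance from the TCP to the grasp point, in m); z points along the fingers, y is the direction in which the jaws open and shut (so a half turn about z gives the same grasp; the last joint's range is limited). The gripper opens to 85 mm and grips with 20 to 120 N. Pads are 22 mm wide; open, the fingers measure 114 mm over their backs; the gripper's body (76 mm by 85 mm) begins 54 mm behind the grasp point. The pads swing forward as they close: fully open they stand 13 mm farther back than shut.
Start: joints at [0.921, 0.181, 1.607, -0, 1.354, -0.206], TCP at [0.247, 0.519, 0.405] pointing down, gripper open.
Joint ranges: [-2.99, 2.99], [-0.89, 2.07], [0.3, 2.58], [-1.14, 4.28], [0, 2.63], [-3.12, 3.12]. Speed limits (rad/s): [2.57, 2.57, 3.01, 3.14, 3.14, 3.14].

INTERFACE

Orientations are given as a unit quaternion [w, x, y, z].
In Python, from bench import ctrl gives the robot as it stands.
- The arm moves only by the tool drive_tool, never from a script. Its argument "commands" is a list that holds one entry, the list of rows, each a list of 7 numbers: the shift along the tool's x, y, z in units of 50 mm (1.0 is 50 mm), then the turn, a rotation vector about the tool's x, y, z in units of 8 degrees (1.0 is 8 degrees), then the closure in counts, from 0 (fully open) to 255 (shut). A call has 1 to 10 rows; each row shifts and turns the commanded pose from where the row before left it, along the tool's axes as they then stand; what a row does not reach is not made up. A row lasts 1/10 s, in which the tool goes at most 50 mm and 8.59 degrees, less where a joint would pass 70% of its speed; a pose out of reach is approached as far as the arm can. A call is refused whole if a number of a shift passes 1 or a number of a turn 1, either way. A call with a gripper value outside its range is refused whole. The fingers move at their own pace and stop on an object; the grip force is fixed at half the most. Time passes only in rows, so rows that do not move let the fingers close. It gives the time, the measured TCP pose, the force and the opening at its end, in the units of the state.
- ctrl.get_obs(): the state, without advancing time (a new reading comes with each control period).
- ctrl.camera(name): name is "scene" or "top" or "wrist"; returns a dict with "pixels" (400x640x3 uint8, red, green, blue), "depth" (400x640 float32, m along the optical axis (not along the pixel's ray), 0 where there is no reading), "intrinsics" (3x3 intrinsics, pixels), "R" (3x3) and "t" (3): a world point X has camera coordinates R X + t; the wrist camera has in their place "tool_from_camera" (4x4, takes a point from camera to tool coordinates, whose origin is the TCP and whose axes are the flange's). Camera axes: x right, y down, z forward; pixel columns grow to the right and rows downward; lengths in m; the calibration is good to about 2 mm. A picture is of the moment at which its call begins: read the wrist's pose just before it.
- ctrl.hand_in(): hands the job in, once; it reports no verdict.
The state is a dict: "time_s": time; "q": joint angles; "dq": joint speeds; "joint_efforts": joint torques, N m; "eef_pos": TCP position; "eef_rot": TCP orientation; "wrist_force": force on the tool from outside, world axes, zero at the start; "torque": the same for the moment, N m; "opening": opening from 0.0 (shut) to 1.0 (fully open).
Only numpy, scipy, OpenCV 4.12 (cv2) and the standard library are available. Lean on these libraries where they do the work, as an engineer would, in place of code of your own. Each camera call takes 0.05 s, during which the arm holds its last target. There are 200 camera calls.

TASK

The annealing kiln is hot, so touch it with nothing but the kiln hook: take the hook from its rest, put its turned-down tip through the ring on the raised door, pull the door down past its roller catch until you feel it land on the sill, and keep a steady pull of about 8 N on it for a good second to bed it on its seal, never banging or straining it. Then unhook without lifting the door again, lay the hook (do not drop it) back in its rest the way it lay, let go, and leave everything else on the bench alone.

Things in the scene. Friction and masses are not known exactly. Their poses are not given: they have to be found in the camera images.
- kiln: Blue bench-top annealing kiln, fixed, 280 mm deep, 320 mm wide, 290 mm high (its door guides reach 320 mm). Origin on the bench under the middle of its shell; its front (the door side) faces along its own -x; z up.
- kiln_door (a joint): Opening of the kiln's guillotine door, a panel that slides straight up and down in guides on the kiln's front: 0.088 m is fully up. It starts three quarters up or more and stays where it is left; drawing it down takes 1 to 3 N, more at the catch. It is home when it lands on the hard fibre cord on the sill, whose thickness differs: at a reading of 0 to 0.008, found only by feel.
- catch (a point): White sprung roller of the catch beside the door; fixed. A pin on the door's edge must pass it between door readings 0.020 and 0.011: resistance rises to 5 to 8 N at first touch, then dies away; past it the catch keeps the door from rising. After it comes the cord on the sill: there the pull grows by some 3 N or more for each further mm of the hand.
- ring (a point): Centre of the hole of the steel pull ring on the door; moves with the door. The hole is 36 mm wide, its axis along the kiln's x (straight out of the door); the ring, of 7 mm round bar, stands 36 mm in front of the strap behind it and hangs from a bracket arm at its top. At door reading 0 it is 215 mm above the bench. Axes as the kiln's: -x out of the door, z up.
- pole_grip (a point): Kiln hook's grip point, on its axis at its centre of mass (0.19 kg). x along the pole to the hook, z up as it lies. Black ribbed rubber handle, flat-sided, 24 mm wide (y), 32 mm high (z), x = -132 to +18 mm; grip it firmly, the load swings the hook in the hand. Then a 20 mm thick ferrule to x = 34 and a steel rod 8 mm thick on the axis to x = 122 mm, where it turns straight down.
- hook_tip (a point): Point in the hook's turned-down tip, at x = 122, z = -14 mm from the grip point; the rounded tip is 8 mm thick and ends 4 mm below this point. Axes as pole_grip. When the hook pulls, the rod's underside bears on the ring's lower inside and the tip stands behind the ring.
- rest: Rod rest, fixed: base plate 250 x 60 mm, two upright forks with flared prongs that carry the hook, its axis 80 mm above the bench: a narrow fork (14 mm gap at its floor, for the rod) at x = +75 mm, a wide one (31 mm, for the handle) at x = -105 mm. Origin on the bench under the middle; the hook lies along x, tip at +x and turned down, grip point within 8 mm of x = 0.
- rod_jar: Glass jar 84 mm across with glass rods standing up to 260 mm; bystander.
- mandrel_pot: Steel pot 100 mm across with thin wires standing up to 240 mm; bystander.
- pump_bottle: Clear pump bottle 72 mm across, 190 mm high; bystander.
- marver: Graphite paddle with a wooden handle, lying, 250 mm long, 20 mm high; bystander.
- bead_press: Brass bead press 75 x 42 mm, 48 mm high; bystander.
- bead_tray: White divided tray of beads 110 x 85 mm, 22 mm high; bystander.
- frit_jar: Small glass jar of frit 42 mm across, 52 mm high, beside the rest; bystander.

How it is judged:
By the outcome, as a careful person would: the job done as asked, in the order asked, and still so for the second after the job is handed in, with the robot touching nothing.
It also fails if it takes over 69 s, if anything falls off the work surface, if the arm or the gripper's body presses on something with over 40 N, if the wrist force passes 120 N, or if a joint passes its speed limit or range.

## Working session

There is one attempt and no reset: what is moved stays moved. The work goes in short steps, Python scripts to look and compute and a tool call to move; the robot and the scene stay as the last step left them, time stands still between calls to the robot, and variables do not carry over. Pictures are saved under pics/ and viewed, about 8 in all and at most 12, crops included, and the job is handed in when it is done.

Besides the shell and the picture viewer there is one more tool, called after ">>>" as a command line: name --argument value ..., lists and objects as JSON in quotes. drive_tool: Moves the arm, as the interface text tells. Its arguments: {"type":"object","properties":{"commands":{"type":"array","items":{"type":"array","items":{"type":"array","items":{"type":"number"}}}}},"required":["commands"]}

```bash
mkdir -p pics; ls
cat > h.py <<'E'
import numpy as np, cv2, json
from bench import ctrl
def shot(n,f):
    c=ctrl.camera(n); cv2.imwrite('pics/'+f+'.png',c['pixels'][:,:,::-1]); np.savez('pics/'+f+'.npz',**c); return c
def world(c,u,v,d=None):
    d=c['depth'][v,u] if d is None else d
    K=c['intrinsics']; p=np.linalg.inv(K)@np.array([u,v,1.])*d
    return c['R'].T@(p-c['t'])
def cloud(c):
    v,u=np.mgrid[0:400,0:640]; d=c['depth'].astype(float)
    p=np.stack([u*d,v*d,d],-1)@np.linalg.inv(c['intrinsics']).T
    return (p-c['t'])@c['R']
E
python3 - <<'E'
from h import *
a=shot('scene','s0'); b=shot('top','t0')
print(ctrl.get_obs())
for c in (a,b): print(c['R'],c['t'],c['intrinsics'])
E
```

```text
pics
{'time_s': 0.1, 'q': array([ 9.20688593e-01,  1.81464603e-01,  1.60788798e+00,  1.52366773e-05,
        1.35379316e+00, -2.06280644e-01]), 'dq': array([ 0.00140704, -0.00081039, -0.0044169 , -0.00057389,  0.00033373,
       -0.00044654]), 'joint_efforts': array([ 4.63545493e-04, -4.45873547e+01, -3.52235699e+01, -1.92073057e-04,
        4.12202353e-03, -3.77867892e-06]), 'eef_pos': array([0.24674057, 0.51912555, 0.40388491]), 'eef_rot': array([-3.29211766e-04,  2.20098185e-01,  9.75477414e-01, -7.03350147e-04]), 'wrist_force': array([0.11354746, 0.03242086, 0.16843635]), 'torque': array([-0.00230862, -0.03937736,  0.02761289]), 'opening': 0.9974003643488001}
[[-0.42721842  0.90386131  0.02278513]
 [ 0.52627442  0.2690822  -0.8066164 ]
 [-0.73520042 -0.33261015 -0.59063595]] [ 0.30177197 -0.16469087  1.56662892] [[365.39560579   0.         319.93309008]
 [  0.         365.39560579 198.53979546]
 [  0.           0.           1.        ]]
[[-0.01258439 -0.99991013 -0.00462211]
 [-0.99240436  0.01305537 -0.12232389]
 [ 0.12237324  0.00304763 -0.99247947]] [-0.05451547  0.59309434  1.45876337] [[420.51577996   0.         321.53057768]
 [  0.         420.51577996 205.13741528]
 [  0.           0.           1.        ]]
```

View pics/s0.png

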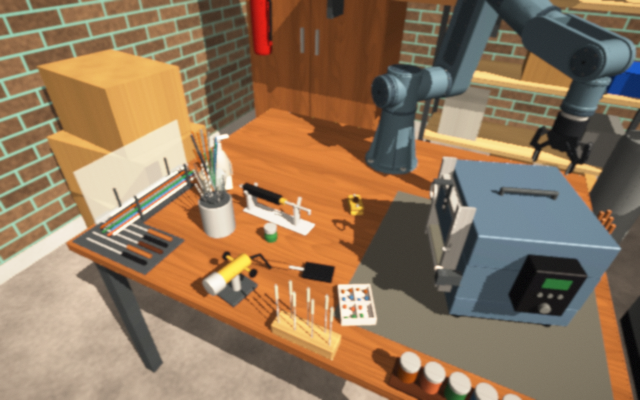

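View pics/t0.png

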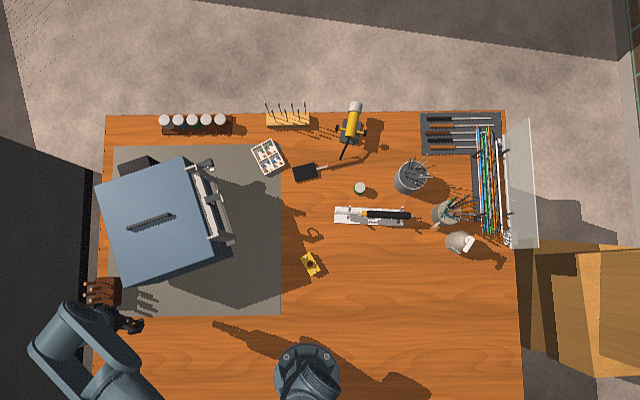

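The top view shows the kiln at (165,220), with its door towards the right. The rest with the hook is at (372,215), handle to the right and rod to the left; the frit jar is at (360,188) and the rod jar at (447,212). Next I'll measure the kiln's yaw, the rest and the ring from depth.

Run:
```python
from h import *
b=dict(np.load('pics/t0.npz')); a=dict(np.load('pics/s0.npz'))
Pb,Pa=cloud(b),cloud(a)
z=Pb[...,2]
# kiln shell top
m=(abs(z-.29)<.008)&(Pb[...,1]>.2)&(Pb[...,0]>.2)
m=cv2.morphologyEx(m.astype(np.uint8),cv2.MORPH_OPEN,np.ones((5,5)))
r=cv2.minAreaRect(Pb[m>0][:,:2].astype(np.float32)); print('kiln top',r,m.sum(), np.median(Pb[m>0][:,2]))
# rest+hook
roi=np.zeros((400,640),bool); roi[195:235,325:425]=1
m=roi&(z>.07)&(z<.12); p=Pb[m]; print('hook high',len(p))
mp=p[:,:2].mean(0); w,V=np.linalg.eigh(np.cov((p[:,:2]-mp).T)); ax=V[:,1]; ax*=np.sign(ax[1]); s=(p[:,:2]-mp)@ax
print(mp,ax,s.min(),s.max())
bl=roi&(b['pixels'].max(-1)<60)&(z>.07); p2=Pb[bl]; s2=(p2[:,:2]-mp)@ax; print('black',len(p2),np.percentile(s2,[0,2,50,98,100]),np.median(p2[:,2]),p2[:,2].max(), p2[:,:2].mean(0))
m=roi&(z>.002)&(z<.02); print('base',m.sum(),cv2.minAreaRect(Pb[m][:,:2].astype(np.float32)))
for n,(u,v) in dict(frit=(360,188),pot=(410,177),jar=(447,212),pump=(460,243),press=(310,264)).items():
    print(n,world(b,u,v))
# door-front region in scene
big=cv2.resize(cv2.imread('pics/s0.png')[140:330,400:500],None,fx=4,fy=4,interpolation=cv2.INTER_CUBIC)
big2=cv2.resize(cv2.imread('pics/t0.png')[150:250,180:260],None,fx=5,fy=5,interpolation=cv2.INTER_CUBIC)
H=max(big.shape[0],big2.shape[0]); 
pad=lambda i:cv2.copyMakeBorder(i,0,H-i.shape[0],0,0,cv2.BORDER_CONSTANT)
im=np.hstack([pad(big),pad(big2)]); im=im[:600]; print(im.shape); cv2.imwrite('pics/c1.png',im[:,:800])
```

```text
kiln top ((0.5220314860343933, 0.43373119831085205), (0.3211176097393036, 0.2818443775177002), 19.020307540893555) 9948 0.28933386356798296
hook high 478
[ 0.55073668 -0.26262309] [0.06599632 0.99781987] -0.11977283946102968 0.15481357864700304
black 293 [-0.10046871 -0.09638698 -0.02811559  0.04348541  0.04634042] 0.09535368729213944 0.10389494778688452 [ 0.54962743 -0.28952488]
base 1323 ((0.560175895690918, -0.2539348602294922), (0.35954558849334717, 0.14223597943782806), 89.23253631591797)
frit [ 0.65010068 -0.19915226  0.04913924]
pot [ 0.67561371 -0.36447761  0.11084475]
jar [ 0.54669623 -0.46228242  0.18506419]
pump [ 0.44953624 -0.51861134  0.12275592]
press [ 0.38575581 -0.01957521  0.04698022]
(600, 800, 3)
```

View pics/c1.png

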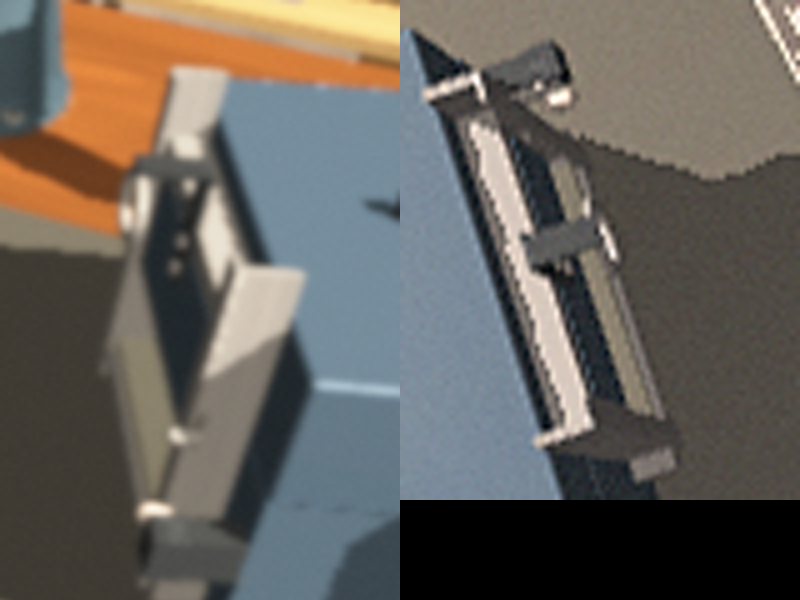

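The door is light grey with a bracket arm at its middle. The ring shows white at the arm's front end, near top pixel (222,199). The catch roller is at the +x edge, near (212,169). Now the ring in kiln axes, and a move planner.

```bash
cat >> h.py <<'E'
from scipy.spatial.transform import Rotation as Ro
def quat(w): return Ro.from_quat([w[1],w[2],w[3],w[0]])
def down(deg):  # tool pointing down, tool x at heading deg
    c,s=np.cos(np.radians(deg)),np.sin(np.radians(deg))
    return Ro.from_matrix(np.array([[c,s,0],[s,-c,0],[0,0,-1.]]))
KX=np.array([-.326,.9454,0]); KY=np.array([-.9454,-.326,0]); KO=np.array([.522,.4337,0])
def kil(P): d=P-KO; return np.stack([d@KX,d@KY,d[...,2]],-1)
def rows(pts,Rt,n,start=None):
    "pts: way points (TCP) ; prints n rows per leg, turn spread over all"
    o=ctrl.get_obs(); p=o['eef_pos'] if start is None else start[0]; R=quat(o['eef_rot']) if start is None else start[1]
    N=sum(n); dv=(R.inv()*Rt).as_rotvec()/N
    for q,k in zip(pts,n):
        d=(np.array(q)-p)/k
        for i in range(k):
            print(np.round(np.r_[R.inv().apply(d)/.05,np.degrees(dv)/8],3).tolist(), np.round(p+d*(i+1),3)); R=R*Ro.from_rotvec(dv)
        p=np.array(q)
    return p,R
def st():
    o=ctrl.get_obs(); R=quat(o['eef_rot']).as_matrix()
    print('t',round(o['time_s'],2),'tcp',o['eef_pos'].round(4),'x',R[:,0].round(3),'z',R[:,2].round(3),'F',o['wrist_force'].round(2),'M',o['torque'].round(2),'op',round(o['opening'],3)); return o
E
python3 - <<'E'
from h import *
b=dict(np.load('pics/t0.npz')); a=dict(np.load('pics/s0.npz'))
for n,c in (('top',b),('scene',a)):
    P=kil(cloud(c)); ok=(c['depth']>0)
    m=ok&(P[...,0]<-.15)&(P[...,0]>-.32)&(abs(P[...,1])<.17)&(P[...,2]>.15)&(P[...,2]<.45)
    p=P[m]; print(n,len(p))
    for lo in np.arange(-.30,-.15,.01):
        s=p[(p[:,0]>=lo)&(p[:,0]<lo+.01)]
        c_=s[abs(s[:,1])<.06]
        if len(s): print(round(lo,3),len(s),'y',s[:,1].min().round(3),s[:,1].max().round(3),'z',s[:,2].min().round(3),s[:,2].max().round(3),'| mid',len(c_),(c_.mean(0).round(3),c_.min(0).round(3),c_.max(0).round(3)) if len(c_) else '')
w=ctrl.camera('wrist'); print(w['tool_from_camera'].round(4),w['intrinsics'][0])
rows([(.28,.2,.46),(.553,-.215,.42)],down(86.2),[7,13])
E
```

```text
top 1281
-0.22 8 y -0.02 0.013 z 0.268 0.316 | mid 8 (array([-0.211, -0.003,  0.303]), array([-0.211, -0.02 ,  0.268]), array([-0.21 ,  0.013,  0.316]))
-0.21 70 y -0.021 0.025 z 0.262 0.319 | mid 70 (array([-0.207,  0.003,  0.293]), array([-0.21 , -0.021,  0.262]), array([-0.201,  0.025,  0.319]))
-0.2 42 y -0.163 0.01 z 0.15 0.321 | mid 23 (array([-0.195,  0.001,  0.315]), array([-0.2  , -0.009,  0.306]), array([-0.19 ,  0.01 ,  0.321]))
-0.19 74 y -0.161 0.01 z 0.15 0.32 | mid 23 (array([-0.185,  0.001,  0.316]), array([-0.19 , -0.008,  0.312]), array([-0.18,  0.01,  0.32]))
-0.18 266 y -0.162 0.111 z 0.151 0.325 | mid 48 (array([-0.173,  0.004,  0.288]), array([-0.18 , -0.009,  0.233]), array([-0.17 ,  0.013,  0.318]))
-0.17 539 y -0.161 0.111 z 0.151 0.323 | mid 280 (array([-0.167,  0.005,  0.245]), array([-0.17 , -0.059,  0.178]), array([-0.16 ,  0.06 ,  0.317]))
-0.16 282 y -0.16 0.111 z 0.156 0.323 | mid 124 (array([-0.155,  0.001,  0.275]), array([-0.16 , -0.06 ,  0.268]), array([-0.15 ,  0.059,  0.28 ]))
scene 2494
-0.22 16 y -0.025 0.014 z 0.267 0.317 | mid 16 (array([-0.2
[... 1756 characters left out ...]
36 0.454]
[-0.764, -0.006, 0.062, -0.0, 0.0, 0.427] [0.343 0.104 0.451]
[-0.763, 0.039, 0.062, -0.0, 0.0, 0.427] [0.364 0.072 0.448]
[-0.759, 0.085, 0.062, -0.0, 0.0, 0.427] [0.385 0.04  0.445]
[-0.753, 0.13, 0.062, -0.0, 0.0, 0.427] [0.406 0.008 0.442]
[-0.744, 0.175, 0.062, -0.0, 0.0, 0.427] [ 0.427 -0.023  0.438]
[-0.732, 0.219, 0.062, -0.0, 0.0, 0.427] [ 0.448 -0.055  0.435]
[-0.718, 0.262, 0.062, -0.0, 0.0, 0.427] [ 0.469 -0.087  0.432]
[-0.701, 0.304, 0.062, -0.0, 0.0, 0.427] [ 0.49  -0.119  0.429]
[-0.682, 0.346, 0.062, -0.0, 0.0, 0.427] [ 0.511 -0.151  0.426]
[-0.66, 0.386, 0.062, -0.0, 0.0, 0.427] [ 0.532 -0.183  0.423]
[-0.636, 0.424, 0.062, -0.0, 0.0, 0.427] [ 0.553 -0.215  0.42 ]
```

>>> drive_tool --commands '[[[-0.48,-0.78,-0.16,0,0,0.43,0],[-0.52,-0.75,-0.16,0,0,0.43,0],[-0.57,-0.72,-0.16,0,0,0.43,0],[-0.61,-0.69,-0.16,0,0,0.43,0],[-0.65,-0.65,-0.16,0,0,0.43,0],[-0.69,-0.61,-0.16,0,0,0.43,0],[-0.72,-0.57,-0.16,0,0,0.43,0],[-0.76,-0.1,0.06,0,0,0.43,0],[-0.76,-0.05,0.06,0,0,0.43,0],[-0.76,-0.01,0.06,0,0,0.43,0]]]'

```text
time_s: 1.15
eef_pos: [0.3424, 0.1022, 0.4519]
eef_rot: [0.001, 0.5, 0.866, 0.0]
wrist_force: [0.5, 0.7, -0.9]
opening: 1.0
```

>>> drive_tool --commands '[[[-0.76,0.04,0.06,0,0,0.43,0],[-0.76,0.09,0.06,0,0,0.43,0],[-0.75,0.13,0.06,0,0,0.43,0],[-0.74,0.18,0.06,0,0,0.43,0],[-0.73,0.22,0.06,0,0,0.43,0],[-0.72,0.26,0.06,0,0,0.43,0],[-0.7,0.3,0.06,0,0,0.43,0],[-0.68,0.35,0.06,0,0,0.43,0],[-0.66,0.39,0.06,0,0,0.43,0],[-0.64,0.42,0.06,0,0,0.43,0]]]'

```text
time_s: 2.15
eef_pos: [0.5513, -0.2174, 0.4211]
eef_rot: [-0.0, 0.734, 0.68, -0.0]
wrist_force: [0.5, 1.4, -0.0]
opening: 1.0
```

```bash
cat >> h.py <<'E'
def wristcloud(f):
    o=ctrl.get_obs(); w=ctrl.camera('wrist'); cv2.imwrite('pics/'+f+'.png',w['pixels'][:,:,::-1])
    v,u=np.mgrid[0:400,0:640]; d=w['depth'].astype(float)
    p=np.stack([u*d,v*d,d],-1)@np.linalg.inv(w['intrinsics']).T; T=w['tool_from_camera']
    p=p@T[:3,:3].T+T[:3,3]; P=p@quat(o['eef_rot']).as_matrix().T+o['eef_pos']; P[d<=0]=np.nan
    np.savez('pics/'+f+'.npz',pixels=w['pixels'],depth=w['depth'],P=P); return w['pixels'],P
E
python3 - <<'E'
from h import *
st(); px,P=wristcloud('w1')
z=P[...,2]
bl=(px.max(-1)<75)&(z>.085)&(z<.105)&(abs(P[...,0]-.55)<.05)
n,l,s,_=cv2.connectedComponentsWithStats(bl.astype(np.uint8)); k=1+np.argmax(s[1:,4]); p=P[l==k]
print('black',s[k],p[:,:2].mean(0),np.median(p[:,2])); r=cv2.minAreaRect(p[:,:2].astype(np.float32)); print(r)
E
```

```text
t 2.15 tcp [ 0.5513 -0.2174  0.4211] x [0.076 0.997 0.   ] z [-0.001  0.    -1.   ] F [ 0.51  1.42 -0.05] M [ 0.07 -0.   -0.02] op 1.0
black [ 315  180   25  135 3008] [ 0.55252779 -0.28505468] 0.09482126901807633
((0.5519986748695374, -0.2880808711051941), (0.1482117623090744, 0.02514583058655262), 86.44347381591797)
```

View pics/w1.png

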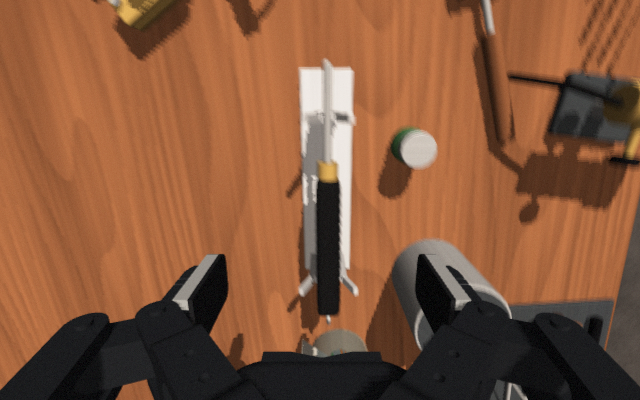

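The hook lies along the picture's vertical, rod end at (327,65) and handle end at (328,310), clear of the frit jar. The handle measures 148 x 25 mm at the expected height, so the grip point is about (0.5555, -0.231) with heading 86.4°.

>>> drive_tool --commands '[[[-0.15,0.1,0.6,0,0,-0.1,0],[0,0,0.6,0,0,0,0],[0,0,0.6,0,0,0,0],[0,0,0.6,0,0,0,0],[0,0,0.6,0,0,0,0],[0,0,0.24,0,0,0,0],[0,0,0.24,0,0,0,0],[0,0,0.24,0,0,0,0],[0,0,0,0,0,0,0]]]'

```text
time_s: 3.1
eef_pos: [0.5548, -0.2236, 0.2347]
eef_rot: [-0.001, 0.728, 0.686, -0.0]
wrist_force: [-1.0, 0.9, 0.0]
opening: 0.999
```

Run:
```python
from h import *
print(ctrl.pinch_z)
st(); px,P=wristcloud('w2')
z=P[...,2]
bl=(px.max(-1)<75)&(z>.085)&(z<.105)&(abs(P[...,0]-.55)<.03)&(P[...,1]<-.2)
p=P[bl]; print(len(p),p[:,1].max(),p[:,1].min())
for y in (-.24,-.23,-.22):
    s=p[abs(p[:,1]-y)<.005]
    if len(s): print(y,s[:,0].min(),s[:,0].max(),np.median(s[:,2]))
```

```text
0.1547
t 3.1 tcp [ 0.5548 -0.2236  0.2347] x [0.06  0.998 0.001] z [-0.001  0.001 -1.   ] F [-0.98  0.93  0.04] M [-0.01  0.02 -0.01] op 0.999
5140 -0.21241230678968998 -0.25597425925603645
-0.24 0.5416770904707819 0.5673877189047587 0.09476174776441262
-0.23 0.5422947532109984 0.5679675552093814 0.09474707266413293
-0.22 0.542991272483402 0.5676595259226297 0.09452214734615763
```

View pics/w2.png

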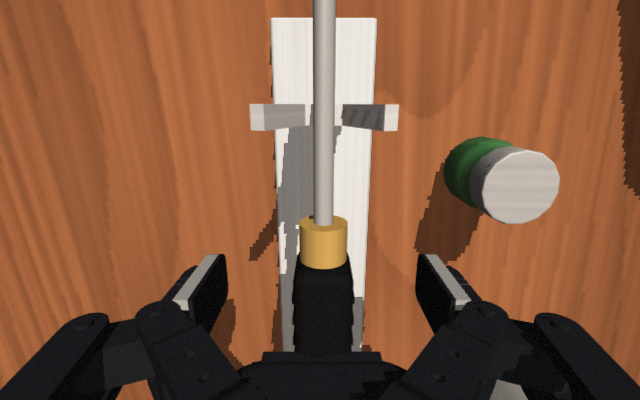

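The fingers straddle the handle just behind the ferrule (324,240), centred within 1 mm. Closing.

>>> drive_tool --commands '[[[-0.03,0.01,0,0,0,0,120],[0,0,0,0,0,0,255],[0,0,0,0,0,0,255],[0,0,0,0,0,0,255],[0,0,0,0,0,0,255],[0,0,0,0,0,0,255],[0,0,0,0,0,0,255],[0,0,0,0,0,0,255]]]'

```text
time_s: 3.95
eef_pos: [0.5558, -0.2255, 0.2362]
eef_rot: [0.0, 0.728, 0.686, 0.0]
wrist_force: [-0.3, 0.5, 5.8]
opening: 0.274
```

Run:
```python
from h import *
o=st(); np.savez('rest.npz',p=o['eef_pos'],q=o['eef_rot'])
```

```text
t 3.95 tcp [ 0.5558 -0.2255  0.2362] x [ 0.06   0.998 -0.   ] z [ 0.001 -0.    -1.   ] F [-0.29  0.47  5.76] M [ 0.08  0.07 -0.02] op 0.274
```

>>> drive_tool --commands '[[[0,0,-0.1,0,0,0,255],[0,0,-0.2,0,0,0,255],[0,0,-0.2,0,0,0,255],[0,0,-0.5,0,0,0,255],[0,0,-0.7,0,0,0,255],[0,0,-0.7,0,0,0,255],[0,0,-0.7,0,0,0,255],[0,0,-0.7,0,0,0,255],[0,0,-0.5,0,0,0,255],[0,0,0,0,0,0,255]]]'

```text
time_s: 4.95
eef_pos: [0.5561, -0.2256, 0.4564]
eef_rot: [0.004, 0.728, 0.686, 0.001]
wrist_force: [1.3, -0.3, -1.4]
opening: 0.275
```

Run:
```python
from h import *
st(); rows([(.6425,.0844,.454)],down(109.03),[9])
```

```text
t 4.95 tcp [ 0.5561 -0.2256  0.4564] x [ 0.06   0.998 -0.005] z [ 0.008 -0.005 -1.   ] F [ 1.27 -0.31 -1.41] M [ 0.01 -0.06 -0.03] op 0.275
[0.699, 0.151, 0.003, 0.005, 0.005, -0.312] [ 0.566 -0.191  0.456]
[0.692, 0.181, 0.004, 0.005, 0.005, -0.312] [ 0.575 -0.157  0.456]
[0.683, 0.211, 0.004, 0.005, 0.005, -0.312] [ 0.585 -0.122  0.456]
[0.674, 0.24, 0.004, 0.005, 0.005, -0.312] [ 0.594 -0.088  0.455]
[0.663, 0.269, 0.004, 0.005, 0.005, -0.312] [ 0.604 -0.053  0.455]
[0.65, 0.298, 0.005, 0.005, 0.005, -0.312] [ 0.614 -0.019  0.455]
[0.637, 0.326, 0.005, 0.005, 0.005, -0.312] [0.623 0.016 0.455]
[0.622, 0.353, 0.005, 0.005, 0.005, -0.312] [0.633 0.05  0.454]
[0.606, 0.38, 0.005, 0.005, 0.005, -0.312] [0.642 0.084 0.454]
```

>>> drive_tool --commands '[[[0.7,0.15,0,0,0,-0.31,255],[0.69,0.18,0,0,0,-0.31,255],[0.68,0.21,0,0,0,-0.31,255],[0.67,0.24,0,0,0,-0.31,255],[0.66,0.27,0,0,0,-0.31,255],[0.65,0.3,0,0,0,-0.31,255],[0.64,0.33,0.01,0,0,-0.31,255],[0.62,0.35,0.01,0,0,-0.31,255],[0.61,0.38,0.01,0,0,-0.31,255],[0,0,0,0,0,0,255]]]'

```text
time_s: 5.95
eef_pos: [0.6422, 0.0885, 0.4473]
eef_rot: [-0.002, 0.579, 0.815, 0.0]
wrist_force: [-0.1, -0.4, -2.4]
opening: 0.272
```

Run:
```python
from h import *
o=st(); print('tcp kiln',kil(o['eef_pos']))
a=shot('scene','s1'); b=shot('top','t1')
for n,c in (('top',b),('scene',a)):
    P=kil(cloud(c)); ok=c['depth']>0
    for nm,lo,hi in (('ring',-.215,-.200),('arm',-.198,-.178),('tip',-.262,-.242),('rod1',-.285,-.265),('rod2',-.31,-.29),('rod3',-.335,-.31)):
        m=ok&(P[...,0]>lo)&(P[...,0]<hi)&(abs(P[...,1])<.05)&(P[...,2]>.24)&(P[...,2]<.35); p=P[m]
        if len(p): print(n,nm,len(p),'mean',p.mean(0).round(4),'min',p.min(0).round(4),'max',p.max(0).round(4))
im=cv2.imread('pics/s1.png')[120:250,380:520]; cv2.imwrite('pics/c2.png',cv2.resize(im,None,fx=4,fy=4,interpolation=cv2.INTER_CUBIC))
```

```text
t 5.95 tcp [0.6422 0.0885 0.4473] x [-0.329  0.944  0.003] z [-0.002  0.002 -1.   ] F [-0.14 -0.37 -2.41] M [-0.07  0.01 -0.06] op 0.272
tcp kiln [-0.36553935 -0.001059    0.44727873]
top ring 41 mean [-0.2064 -0.0042  0.3048] min [-0.2114 -0.0214  0.2676] max [-0.2004  0.014   0.319 ]
top arm 45 mean [-0.1879  0.0009  0.3146] min [-0.1978 -0.0096  0.3097] max [-0.1782  0.0101  0.3193]
top tip 1 mean [-0.2604  0.004   0.2931] min [-0.2604  0.004   0.2931] max [-0.2604  0.004   0.2931]
top rod1 18 mean [-0.2749  0.0024  0.293 ] min [-0.2841 -0.0022  0.2866] max [-0.265   0.006   0.2971]
top rod2 19 mean [-0.3003  0.0024  0.2942] min [-0.3099 -0.0018  0.2921] max [-0.2901  0.0064  0.2973]
top rod3 19 mean [-0.3204  0.0025  0.2939] min [-0.3325 -0.002   0.289 ] max [-0.3106  0.0061  0.2987]
scene ring 134 mean [-0.2073 -0.006   0.2933] min [-0.2106 -0.0275  0.2646] max [-0.2002  0.0195  0.3167]
scene arm 68 mean [-0.1871 -0.0049  0.3114] min [-0.1979 -0.0139  0.2905] max [-0.1782  0.0071  0.3178]
scene tip 38 mean [-0.253  -0.004   0.2898] min [-0.2619 -0.0065  0.2778] max [-0.2461 -0.0009  0.2971]
scene rod1 26 mean [-0.2755 -0.0042  0.2936] min [-0.2844 -0.0079  0.2885] max [-0.2661  0.0024  0.2977]
scene rod2 25 mean [-0.3004 -0.004   0.2937] min [-0.3092 -0.0081  0.2908] max [-2.906e-01 -2.000e-04  2.964e-01]
scene rod3 34 mean [-0.3216 -0.0037  0.2937] min [-0.3336 -0.0064  0.2888] max [-3.111e-01 -3.000e-04  2.967e-01]
```

View pics/c2.png

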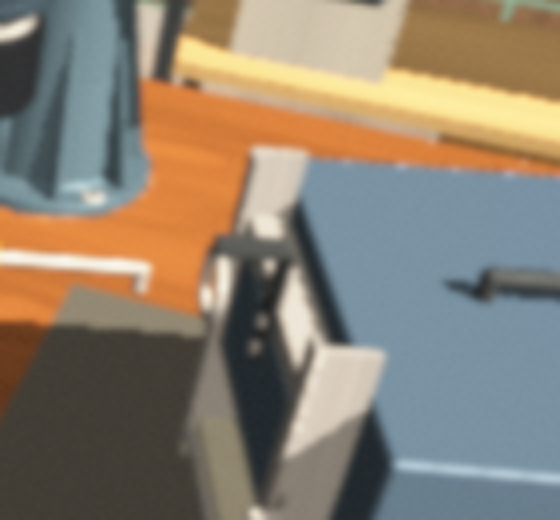

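The hook's tip at (147,275) stands just before the ring at (208,285), laterally aligned within about 1 mm. The axis needs to come up about 6.5 mm, then advance 61 mm.

>>> drive_tool --commands '[[[0,0.02,-0.13,0,0,0,255],[0,0,0,0,0,0,255],[0.2,0,0,0,0,0,255],[0.25,0,0,0,0,0,255],[0.2,0,0,0,0,0,255],[0,0,0,0,0,0,255]]]'

```text
time_s: 6.65
eef_pos: [0.632, 0.1172, 0.4557]
eef_rot: [-0.0, 0.581, 0.814, 0.0]
wrist_force: [-0.4, 0.9, -1.9]
opening: 0.274
```

>>> drive_tool --commands '[[[0,0,0.05,0,0,0,255],[0.1,0,0,0,0,0,255],[0.2,0,0,0,0,0,255],[0.2,0,0,0,0,0,255],[0.12,0,0,0,0,0,255],[0,0,0,0,0,0,255]]]'

```text
time_s: 7.25
eef_pos: [0.6223, 0.1459, 0.4533]
eef_rot: [-0.0, 0.581, 0.814, 0.0]
wrist_force: [-0.1, -0.1, -1.5]
opening: 0.27
```

Run:
```python
from h import *
o=st(); print('tcp kiln',kil(o['eef_pos']))
a=shot('scene','s2'); b=shot('top','t2')
for n,c in (('top',b),('scene',a)):
    P=kil(cloud(c)); ok=c['depth']>0
    for nm,lo,hi in (('ring',-.213,-.200),('back',-.198,-.178),('rod',-.26,-.22)):
        m=ok&(P[...,0]>lo)&(P[...,0]<hi)&(abs(P[...,1])<.05)&(P[...,2]>.24)&(P[...,2]<.35); p=P[m]
        if len(p): print(n,nm,len(p),'mean',p.mean(0).round(4),'min',p.min(0).round(4),'max',p.max(0).round(4))
i1=cv2.resize(cv2.imread('pics/s2.png')[150:220,405:475],None,fx=5.7,fy=5.7,interpolation=cv2.INTER_CUBIC)
i2=cv2.resize(cv2.imread('pics/t2.png')[170:240,195:265],None,fx=5.7,fy=5.7,interpolation=cv2.INTER_CUBIC)
cv2.imwrite('pics/c3.png',np.hstack([i1,i2]))
```

```text
t 7.25 tcp [0.6223 0.1459 0.4533] x [-0.325  0.946  0.   ] z [ 0.  0. -1.] F [-0.11 -0.06 -1.52] M [-0.01 -0.02 -0.03] op 0.27
tcp kiln [-0.30475734 -0.00098463  0.4533118 ]
top ring 76 mean [-0.2072  0.0031  0.2978] min [-0.2127 -0.0202  0.2613] max [-0.2003  0.0247  0.3205]
top back 2 mean [-0.1965  0.008   0.3147] min [-0.1971  0.0068  0.3139] max [-0.1959  0.0092  0.3155]
top rod 38 mean [-0.2391  0.0011  0.3   ] min [-0.2595 -0.0035  0.2941] max [-0.2202  0.0053  0.3047]
scene ring 133 mean [-0.2073 -0.0076  0.2947] min [-0.2123 -0.0273  0.2655] max [-0.2     0.0193  0.3181]
scene back 97 mean [-0.1885 -0.0049  0.3053] min [-0.1977 -0.0139  0.282 ] max [-0.178   0.0071  0.3174]
scene rod 57 mean [-0.24   -0.0043  0.2994] min [-0.2597 -0.0072  0.2947] max [-0.2202  0.0021  0.3032]
```

View pics/c3.png

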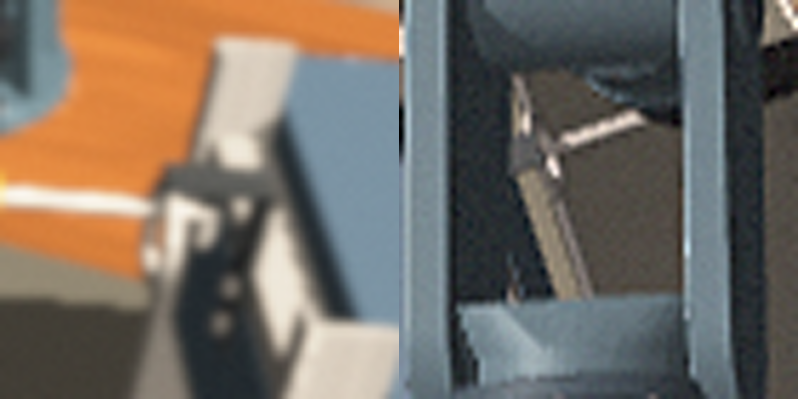

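The rod now passes through the ring at (150,210), left crop, with the tip standing behind it at (205,230). Free-air Fz is about -1.9 N. I'll lower to contact.

>>> drive_tool --commands '[[[0,0,0.2,0,0,0,255],[0,0,0.1,0,0,0,255],[0,0,0.06,0,0,0,255],[0,0,0.06,0,0,0,255],[0,0,0.06,0,0,0,255],[0,0,0.06,0,0,0,255],[0,0,0.06,0,0,0,255]]]'

```text
time_s: 8.05
eef_pos: [0.6227, 0.1447, 0.4234]
eef_rot: [0.0, 0.581, 0.814, 0.0]
wrist_force: [-0.6, -1.1, -0.1]
opening: 0.27
```

```bash
python3 -c "from h import *; st()"
```

```text
t 8.05 tcp [0.6227 0.1447 0.4234] x [-0.324  0.946 -0.   ] z [ 0.001 -0.    -1.   ] F [-0.57 -1.1  -0.14] M [0.08 0.12 0.05] op 0.27
```

>>> drive_tool --commands '[[[0,0,0.1,0,0,0,255],[0,0,0.1,0,0,0,255],[0,0,0.1,0,0,0,255],[0,0,0.1,0,0,0,255]]]'

```text
time_s: 8.45
eef_pos: [0.6227, 0.1447, 0.4028]
eef_rot: [0.0, 0.582, 0.814, 0.0]
wrist_force: [0.1, -1.0, -0.9]
opening: 0.269
```

```bash
cat > chk.py <<'E'
from h import *
import sys
o=st(); print('tcp kiln',kil(o['eef_pos']).round(4),'M about KY',(o['torque']@KY).round(3))
c=ctrl.camera('scene'); P=kil(cloud(c)); ok=c['depth']>0; z0=o['eef_pos'][2]-.156
rod=P[ok&(P[...,0]>-.255)&(P[...,0]<-.218)&(abs(P[...,1])<.03)&(abs(P[...,2]-z0)<.03)]
rg=P[ok&(P[...,0]>-.213)&(P[...,0]<-.2)&(abs(P[...,1])<.04)&(abs(P[...,2]-z0)<.05)]
f=np.polyfit(rod[:,0],rod[:,2],1); print('rod top z at ring',np.polyval(f,-.2075).round(4),'slope deg',np.degrees(np.arctan(f[0])).round(2),len(rod),'expected axis z',z0.round(4),'ring z min/max',rg[:,2].min().round(4),rg[:,2].max().round(4))
E
python3 chk.py
```

```text
t 8.45 tcp [0.6227 0.1447 0.4028] x [-0.324  0.946 -0.   ] z [ 0. -0. -1.] F [ 0.13 -0.98 -0.87] M [ 0.08 -0.    0.03] op 0.269
tcp kiln [-0.3061 -0.001   0.4028] M about KY -0.073
rod top z at ring 0.2502 slope deg 1.64 50 expected axis z 0.2468 ring z min/max 0.2429 0.293
```

>>> drive_tool --commands '[[[0,0,0.08,0,0,0,255],[0,0,0.08,0,0,0,255],[0,0,0.08,0,0,0,255],[0,0,0.08,0,0,0,255],[0,0,0.06,0,0,0,255],[0,0,0.06,0,0,0,255]]]'

```text
time_s: 9.1
eef_pos: [0.6226, 0.1448, 0.3809]
eef_rot: [-0.0, 0.581, 0.814, -0.0]
wrist_force: [-1.4, 0.3, 0.1]
opening: 0.27
```

```bash
python3 chk.py
```

```text
t 9.1 tcp [0.6226 0.1448 0.3809] x [-0.324  0.946  0.   ] z [-0.  0. -1.] F [-1.38  0.32  0.14] M [0.16 0.23 0.08] op 0.27
tcp kiln [-0.306  -0.0009  0.3809] M about KY -0.227
rod top z at ring 0.2277 slope deg 0.9 49 expected axis z 0.2249 ring z min/max 0.2174 0.271
```

>>> drive_tool --commands '[[[0,0,0.03,0,0,0,255],[0,0,0.03,0,0,0,255],[0,0,0.03,0,0,0,255],[0,0,0.03,0,0,0,255],[0,0,0.03,0,0,0,255]]]'

```text
time_s: 9.65
eef_pos: [0.6227, 0.1447, 0.3744]
eef_rot: [0.0, 0.581, 0.814, 0.0]
wrist_force: [-2.0, 0.1, 2.9]
opening: 0.272
```

>>> drive_tool --commands '[[[0,0,0.03,0,0,0,255],[0,0,0.03,0,0,0,255]]]'

```text
time_s: 9.85
eef_pos: [0.6227, 0.1448, 0.3706]
eef_rot: [0.0, 0.581, 0.814, 0.0]
wrist_force: [-1.3, 1.0, 1.2]
opening: 0.27
```

>>> drive_tool --commands '[[[0,0,0.03,0,0,0,255],[0,0,0.03,0,0,0,255]]]'

```text
time_s: 10.05
eef_pos: [0.6226, 0.1447, 0.3671]
eef_rot: [-0.0, 0.582, 0.814, -0.0]
wrist_force: [0.1, 0.1, -0.4]
opening: 0.273
```

>>> drive_tool --commands '[[[0,0,0.03,0,0,0,255],[0,0,0.03,0,0,0,255]]]'

```text
time_s: 10.25
eef_pos: [0.6226, 0.1446, 0.3641]
eef_rot: [-0.0, 0.581, 0.814, -0.0]
wrist_force: [0.6, 0.6, -1.9]
opening: 0.269
```

```bash
python3 chk.py
```

```text
t 10.25 tcp [0.6226 0.1446 0.3641] x [-0.324  0.946 -0.   ] z [-0. -0. -1.] F [ 0.62  0.63 -1.92] M [-0.04  0.03  0.04] op 0.269
tcp kiln [-0.3061 -0.0009  0.3641] M about KY 0.031
rod top z at ring 0.2106 slope deg 0.58 48 expected axis z 0.2081 ring z min/max 0.2005 0.2537
```

>>> drive_tool --commands '[[[0,0,0.02,0,0,0,255],[0,0,0.02,0,0,0,255],[0,0,0,0,0,0,255]]]'

```text
time_s: 10.6
eef_pos: [0.6226, 0.1447, 0.3625]
eef_rot: [-0.0, 0.581, 0.814, -0.0]
wrist_force: [-0.3, -0.2, -2.1]
opening: 0.273
```

>>> drive_tool --commands '[[[0,0,0.02,0,0,0,255],[0,0,0.02,0,0,0,255],[0,0,0,0,0,0,255]]]'

```text
time_s: 10.9
eef_pos: [0.6228, 0.1447, 0.3615]
eef_rot: [0.0, 0.581, 0.814, 0.0]
wrist_force: [-1.5, -0.4, 2.6]
opening: 0.271
```

>>> drive_tool --commands '[[[0,0,0.015,0,0,0,255],[0,0,0,0,0,0,255],[0,0,0,0,0,0,255]]]'

```text
time_s: 11.2
eef_pos: [0.6228, 0.1447, 0.361]
eef_rot: [0.0, 0.581, 0.814, 0.0]
wrist_force: [-2.9, -1.2, 5.6]
opening: 0.272
```

```bash
python3 chk.py
```

```text
t 11.2 tcp [0.6228 0.1447 0.361 ] x [-0.324  0.946 -0.   ] z [ 0.001  0.    -1.   ] F [-2.87 -1.21  5.56] M [0.46 0.58 0.24] op 0.272
tcp kiln [-0.3061 -0.0011  0.361 ] M about KY -0.619
rod top z at ring 0.2089 slope deg 1.3 46 expected axis z 0.205 ring z min/max 0.1984 0.2525
```

The door has landed on the cord: the pull grew from 0 to 7.5 N over about 1.5 mm of hand travel. There is about 3 N of side load towards +KY, so I'll ease 1.5 mm that way while holding.

>>> drive_tool --commands '[[[0,-0.015,0,0,0,0,255],[0,-0.015,0,0,0,0,255],[0,0,0,0,0,0,255]]]'

```text
time_s: 11.55
eef_pos: [0.6218, 0.1444, 0.3611]
eef_rot: [0.001, 0.582, 0.813, 0.001]
wrist_force: [2.9, 0.4, 5.8]
opening: 0.273
```

```bash
python3 -c "
from h import *; o=st(); print((o['wrist_force']@KX).round(2),(o['wrist_force']@KY).round(2),kil(o['eef_pos']))"
```

```text
t 11.55 tcp [0.6218 0.1444 0.3611] x [-0.323  0.946 -0.   ] z [ 0.003  0.001 -1.   ] F [2.91 0.45 5.82] M [ 0.8  -0.12 -0.29] op 0.273
-0.52 -2.9 [-3.06079903e-01 -5.29194443e-05  3.61103368e-01]
```

>>> drive_tool --commands '[[[0,0.016,0.002,0,0,0,255],[0,0,0,0,0,0,255],[0,0,0,0,0,0,255]]]'

```text
time_s: 11.85
eef_pos: [0.6224, 0.1445, 0.3609]
eef_rot: [0.001, 0.582, 0.814, 0.001]
wrist_force: [-0.2, -0.2, 7.3]
opening: 0.275
```

>>> drive_tool --commands '[[[0,0,0,0,0,0,255],[0,0,0,0,0,0,255],[0,0,0,0,0,0,255],[0,0,0,0,0,0,255],[0,0,0,0,0,0,255]]]'

```text
time_s: 12.35
eef_pos: [0.6224, 0.1445, 0.3608]
eef_rot: [0.001, 0.582, 0.814, 0.001]
wrist_force: [-0.3, 0.4, 6.5]
opening: 0.27
```

```bash
python3 -c "
from h import *; o=st(); print((o['wrist_force']@KX).round(2),(o['wrist_force']@KY).round(2),kil(o['eef_pos']))"
```

```text
t 12.35 tcp [0.6224 0.1445 0.3608] x [-0.324  0.946 -0.   ] z [ 0.002  0.    -1.   ] F [-0.31  0.37  6.54] M [ 0.82  0.25 -0.07] op 0.27
0.45 0.17 [-0.30609357 -0.00061738  0.36083819]
```

>>> drive_tool --commands '[[[0,0,-0.003,0,0,0,255],[0,0,0,0,0,0,255],[0,0,0,0,0,0,255],[0,0,0,0,0,0,255],[0,0,0,0,0,0,255],[0,0,0,0,0,0,255],[0,0,0,0,0,0,255],[0,0,0,0,0,0,255]]]'

```text
time_s: 13.15
eef_pos: [0.6224, 0.1445, 0.3609]
eef_rot: [0.001, 0.582, 0.814, 0.001]
wrist_force: [0.9, -1.3, 6.5]
opening: 0.276
```

>>> drive_tool --commands '[[[0,0,0,0,0,0,255],[0,0,0,0,0,0,255],[0,0,0,0,0,0,255],[0,0,0,0,0,0,255],[0,0,0,0,0,0,255],[0,0,0,0,0,0,255],[0,0,0,0,0,0,255],[0,0,0,0,0,0,255]]]'

```text
time_s: 13.95
eef_pos: [0.6224, 0.1445, 0.3609]
eef_rot: [0.001, 0.582, 0.814, 0.001]
wrist_force: [1.3, 0.2, 6.9]
opening: 0.273
```

```bash
python3 chk.py; python3 -c "
from h import *
a=shot('scene','s3')
cv2.imwrite('pics/c4.png',cv2.resize(cv2.imread('pics/s3.png')[150:240,395:485],None,fx=6,fy=6,interpolation=cv2.INTER_CUBIC))"
```

```text
t 13.95 tcp [0.6224 0.1445 0.3609] x [-0.324  0.946 -0.   ] z [ 0.002  0.    -1.   ] F [1.32 0.25 6.88] M [ 0.75  0.09 -0.02] op 0.273
tcp kiln [-0.3061 -0.0006  0.3609] M about KY -0.742
rod top z at ring 0.2084 slope deg 0.83 48 expected axis z 0.2049 ring z min/max 0.1985 0.2528
```

View pics/c4.png

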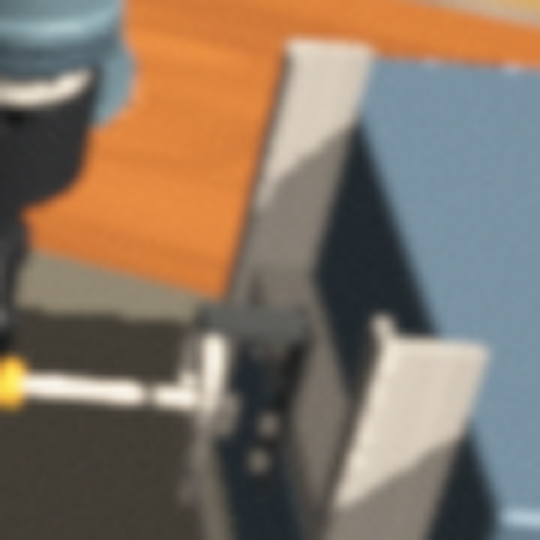

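The rod sits in the ring's lower inside at (200,395) with the door down. I held about 8 N for 2 s, and the moment (0.74 N m over 98 mm) agrees at 7.5 N. The cord is at a reading of about 0.005. Now I'll ease off and raise the rod 21 mm so the tip is centred in the ring.

>>> drive_tool --commands '[[[0,0,-0.02,0,0,0,255],[0,0,-0.02,0,0,0,255],[0,0,-0.06,0,0,0,255],[0,0,-0.1,0,0,0,255],[0,0,-0.1,0,0,0,255],[0,0,-0.1,0,0,0,255],[0,0,-0.04,0,0,0,255],[0,0,0,0,0,0,255]]]'

```text
time_s: 14.85
eef_pos: [0.6221, 0.1445, 0.3826]
eef_rot: [0.0, 0.581, 0.814, 0.0]
wrist_force: [-0.0, 0.2, -2.2]
opening: 0.274
```

```bash
python3 chk.py
```

```text
t 14.85 tcp [0.6221 0.1445 0.3826] x [-0.324  0.946 -0.   ] z [ 0.001 -0.    -1.   ] F [-0.02  0.17 -2.25] M [ 0.01 -0.    0.01] op 0.274
tcp kiln [-3.060e-01 -3.000e-04  3.826e-01] M about KY -0.005
rod top z at ring 0.2286 slope deg -0.62 48 expected axis z 0.2266 ring z min/max 0.1991 0.2529
```

>>> drive_tool --commands '[[[-0.1,0,0,0,0,0,255],[-0.15,0,0,0,0,0,255],[-0.15,0,0,0,0,0,255],[0,0,0,0,0,0,255]]]'

```text
time_s: 15.3
eef_pos: [0.6289, 0.1242, 0.3818]
eef_rot: [0.0, 0.582, 0.813, -0.0]
wrist_force: [0.5, -0.4, -1.4]
opening: 0.27
```

>>> drive_tool --commands '[[[-0.1,0,0,0,0,0,255],[-0.2,0,0,0,0,0,255],[-0.2,0,0,0,0,0,255],[-0.3,0,0,0,0,0,255],[-0.5,0,0,0,0,0,255],[-0.5,0,0,0,0,0,255],[0,0,0,0,0,0,255]]]'

```text
time_s: 16.0
eef_pos: [0.6587, 0.0364, 0.382]
eef_rot: [0.001, 0.583, 0.813, -0.0]
wrist_force: [0.2, -0.6, -1.3]
opening: 0.271
```

Run:
```python
from h import *
o=st(); r=np.load('rest.npz'); print(r['p'],quat(r['q']).as_matrix()[:,0])
# door + rod state
c=ctrl.camera('scene'); P=cloud(c); Q=kil(P); ok=c['depth']>0
rg=Q[ok&(Q[...,0]>-.213)&(Q[...,0]<-.2)&(abs(Q[...,1])<.04)&(Q[...,2]>.18)&(Q[...,2]<.3)]; print('ring',rg[:,2].min(),rg[:,2].max())
T=quat(o['eef_rot']); L=(P-o['eef_pos'])@T.as_matrix()
rod=L[ok&(L[...,0]>.03)&(L[...,0]<.135)&(abs(L[...,1])<.015)&(abs(L[...,2]-.15)<.03)]
f=np.polyfit(rod[:,0],rod[:,2],1); g=np.polyfit(rod[:,0],rod[:,1],1); print('rod in tool: z fit',f,'y fit',g,'xmax',rod[:,0].max(),len(rod))
p,R=rows([(r['p'][0],r['p'][1],.40)],Ro.from_matrix(quat(r['q']).as_matrix()),[9])
```

```text
t 16.0 tcp [0.6587 0.0364 0.382 ] x [-0.32   0.947 -0.002] z [ 0.001 -0.002 -1.   ] F [ 0.17 -0.56 -1.29] M [-0.   -0.03 -0.02] op 0.271
[ 0.55580839 -0.22546199  0.23624252] [ 5.97919997e-02  9.98210766e-01 -4.27731686e-04]
ring 0.19752835487925877 0.2536800103399261
rod in tool: z fit [0.05741367 0.15017323] y fit [0.01556128 0.00230266] xmax 0.11896679815058178 123
[-0.481, -0.403, -0.04, -0.001, -0.0, 0.308] [0.647 0.009 0.384]
[-0.498, -0.382, -0.04, -0.001, -0.0, 0.308] [ 0.635 -0.021  0.386]
[-0.514, -0.361, -0.04, -0.001, -0.0, 0.308] [ 0.624 -0.05   0.388]
[-0.529, -0.338, -0.04, -0.001, -0.0, 0.308] [ 0.613 -0.079  0.39 ]
[-0.543, -0.315, -0.04, -0.001, -0.0, 0.308] [ 0.601 -0.108  0.392]
[-0.556, -0.291, -0.04, -0.001, -0.0, 0.308] [ 0.59  -0.138  0.394]
[-0.568, -0.267, -0.04, -0.001, -0.0, 0.308] [ 0.579 -0.167  0.396]
[-0.579, -0.243, -0.04, -0.001, -0.0, 0.308] [ 0.567 -0.196  0.398]
[-0.589, -0.218, -0.04, -0.001, -0.0, 0.308] [ 0.556 -0.225  0.4  ]
```

The door stayed down (ring top at 0.2537) and the hook is clear. Going back over the rest.

>>> drive_tool --commands '[[[-0.48,-0.4,-0.04,0,0,0.31,255],[-0.5,-0.38,-0.04,0,0,0.31,255],[-0.51,-0.36,-0.04,0,0,0.31,255],[-0.53,-0.34,-0.04,0,0,0.31,255],[-0.54,-0.32,-0.04,0,0,0.31,255],[-0.56,-0.29,-0.04,0,0,0.31,255],[-0.57,-0.27,-0.04,0,0,0.31,255],[-0.58,-0.24,-0.04,0,0,0.31,255],[-0.59,-0.22,-0.04,0,0,0.31,255],[0,0,0,0,0,0,255]]]'

```text
time_s: 17.05
eef_pos: [0.5544, -0.2263, 0.4005]
eef_rot: [0.001, 0.729, 0.684, -0.0]
wrist_force: [0.7, -0.5, -2.6]
opening: 0.272
```

Run:
```python
from h import *
o=st(); r=np.load('rest.npz'); px,P=wristcloud('w3')
T=quat(o['eef_rot']); L=(P-o['eef_pos'])@T.as_matrix(); print('rest minus now, in tool axes',T.inv().apply(r['p']-o['eef_pos']).round(4), 'turn deg',np.degrees((T.inv()*quat(r['q'])).as_rotvec()).round(2))
rod=L[(L[...,0]>.035)&(L[...,0]<.125)&(abs(L[...,1])<.012)&(abs(L[...,2]-.152)<.02)]
for a in np.arange(.03,.125,.01):
    s=rod[abs(rod[:,0]-a)<.003]
    if len(s): print(a.round(3),len(s),'y',(s[:,1].min()/2+s[:,1].max()/2).round(4),'ztop',np.percentile(s[:,2],10).round(4))
# rest in the world: fork/base whites
w=(px.min(-1)>150)&(P[...,2]<.015)&(P[...,2]>.002)&(abs(P[...,0]-.555)<.06)&(P[...,1]>-.22); q=P[w]
print('base',len(q),q[:,0].min() if len(q) else '',q[:,0].max() if len(q) else '',q[:,1].max() if len(q) else '')
```

```text
t 17.05 tcp [ 0.5544 -0.2263  0.4005] x [ 0.064  0.998 -0.002] z [ 0.    -0.002 -1.   ] F [ 0.66 -0.5  -2.6 ] M [ 0.04 -0.   -0.02] op 0.272
rest minus now, in tool axes [0.0012 0.0013 0.1642] turn deg [-0.03  0.07 -0.26]
0.04 290 y 0.0004 ztop 0.1529
0.05 308 y 0.0006 ztop 0.1529
0.06 335 y 0.0006 ztop 0.153
0.07 340 y 0.0006 ztop 0.153
0.08 378 y 0.0007 ztop 0.1529
0.09 401 y 0.0008 ztop 0.1528
0.1 456 y 0.0006 ztop 0.1528
0.11 1 y -0.0032 ztop 0.1571
base 2606 0.5284174211940682 0.5929748805783982 -0.10382180818336452
```

View pics/w3.png

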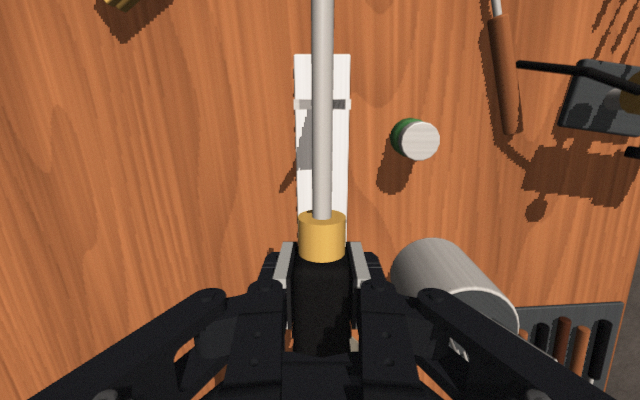

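The hook is straight in the hand, above the fork at (322,104). The rod shows no pitch or yaw. Descending.

>>> drive_tool --commands '[[[0.024,0.026,0.4,0,0,-0.03,255],[0,0,0.6,0,0,0,255],[0,0,0.6,0,0,0,255],[0,0,0.6,0,0,0,255],[0,0,0.4,0,0,0,255],[0,0,0.2,0,0,0,255],[0,0,0,0,0,0,255]]]'

```text
time_s: 17.8
eef_pos: [0.5567, -0.2209, 0.2585]
eef_rot: [-0.002, 0.726, 0.688, -0.0]
wrist_force: [0.7, 0.5, -2.8]
opening: 0.274
```

Run:
```python
from h import *
o=st(); r=np.load('rest.npz')
T=quat(o['eef_rot']); print('rest minus now, tool axes',T.inv().apply(r['p']-o['eef_pos']).round(4),'turn deg',np.degrees((T.inv()*quat(r['q'])).as_rotvec()).round(2))
```

```text
t 17.8 tcp [ 0.5567 -0.2209  0.2585] x [0.054 0.999 0.002] z [-0.003  0.002 -1.   ] F [ 0.71  0.46 -2.78] M [ 0.02 -0.01 -0.01] op 0.274
rest minus now, tool axes [-0.0047 -0.0006  0.0222] turn deg [-0.2  -0.13  0.31]
```

>>> drive_tool --commands '[[[0,0,0,0,0,0,255],[0,0,0,0,0,0,255]]]'

```text
time_s: 18.0
eef_pos: [0.5577, -0.2222, 0.2617]
eef_rot: [0.001, 0.726, 0.687, 0.0]
wrist_force: [0.3, -0.6, -1.5]
opening: 0.275
```

Run:
```python
from h import *
o=st(); r=np.load('rest.npz')
T=quat(o['eef_rot']); print('rest minus now, tool axes',T.inv().apply(r['p']-o['eef_pos']).round(4),'turn deg',np.degrees((T.inv()*quat(r['q'])).as_rotvec()).round(2))
```

```text
t 18.0 tcp [ 0.5577 -0.2222  0.2617] x [ 0.055  0.998 -0.001] z [ 0.002 -0.001 -1.   ] F [ 0.31 -0.56 -1.48] M [0.02 0.03 0.03] op 0.275
rest minus now, tool axes [-0.0033 -0.0017  0.0254] turn deg [0.09 0.05 0.26]
```

>>> drive_tool --commands '[[[-0.066,-0.034,0.04,0,0,0.03,255],[0,0,0.1,0,0,0,255],[0,0,0.1,0,0,0,255],[0,0,0.06,0,0,0,255],[0,0,0,0,0,0,255],[0,0,0,0,0,0,255]]]'

```text
time_s: 18.6
eef_pos: [0.555, -0.2252, 0.2447]
eef_rot: [-0.0, 0.728, 0.686, -0.0]
wrist_force: [0.4, 0.5, -1.6]
opening: 0.273
```

Run:
```python
from h import *
o=st(); r=np.load('rest.npz')
T=quat(o['eef_rot']); print('rest minus now, tool axes',T.inv().apply(r['p']-o['eef_pos']).round(4),'turn deg',np.degrees((T.inv()*quat(r['q'])).as_rotvec()).round(2))
```

```text
t 18.6 tcp [ 0.555  -0.2252  0.2447] x [0.06  0.998 0.   ] z [-0.  0. -1.] F [ 0.44  0.54 -1.6 ] M [-0.02  0.03 -0.01] op 0.273
rest minus now, tool axes [-0.0002  0.0008  0.0085] turn deg [-0.08 -0.04  0.  ]
```

>>> drive_tool --commands '[[[0,0.016,0.06,0,0,0,255],[0,0,0.05,0,0,0,255],[0,0,0.03,0,0,0,255],[0,0,0.02,0,0,0,255],[0,0,0,0,0,0,255]]]'

```text
time_s: 19.1
eef_pos: [0.5558, -0.2252, 0.2368]
eef_rot: [-0.0, 0.728, 0.686, -0.0]
wrist_force: [-0.6, 0.8, -2.2]
opening: 0.273
```

>>> drive_tool --commands '[[[0,0,0.02,0,0,0,255],[0,0,0,0,0,0,255]]]'

```text
time_s: 19.3
eef_pos: [0.5559, -0.2253, 0.2364]
eef_rot: [0.0, 0.728, 0.686, 0.0]
wrist_force: [-0.8, 0.8, 0.1]
opening: 0.273
```

>>> drive_tool --commands '[[[0,0,0.02,0,0,0,255],[0,0,0,0,0,0,255]]]'

```text
time_s: 19.5
eef_pos: [0.556, -0.2253, 0.2362]
eef_rot: [0.0, 0.728, 0.686, -0.0]
wrist_force: [-3.5, 2.9, 8.1]
opening: 0.272
```

The hook is seated (8 N at the same height as before the lift). I'll ease off the preload and open gently.

>>> drive_tool --commands '[[[0,0,-0.024,0,0,0,255],[0,0,0,0,0,0,200],[0,0,0,0,0,0,178],[0,0,0,0,0,0,165],[0,0,0,0,0,0,140],[0,0,0,0,0,0,80],[0,0,0,0,0,0,0],[0,0,0,0,0,0,0],[0,0,0,0,0,0,0],[0,0,0,0,0,0,0]]]'

```text
time_s: 20.5
eef_pos: [0.5559, -0.2253, 0.2362]
eef_rot: [0.0, 0.728, 0.686, 0.0]
wrist_force: [0.4, 0.1, 0.2]
opening: 1.003
```

>>> drive_tool --commands '[[[0,0,-0.1,0,0,0,0],[0,0,-0.3,0,0,0,0],[0,0,-0.6,0,0,0,0],[0,0,-0.8,0,0,0,0],[0,0,-0.8,0,0,0,0],[0,0,-0.8,0,0,0,0],[0,0,-0.4,0,0,0,0],[0,0,0,0,0,0,0],[0,0,0,0,0,0,0]]]'

```text
time_s: 21.4
eef_pos: [0.5557, -0.2252, 0.427]
eef_rot: [0.001, 0.728, 0.686, 0.0]
wrist_force: [-0.1, -0.4, -0.7]
opening: 0.999
```

Run:
```python
from h import *
st(); px,P=wristcloud('w4'); z=P[...,2]
bl=(px.max(-1)<75)&(z>.085)&(z<.105)&(abs(P[...,0]-.55)<.05)
n,l,s,_=cv2.connectedComponentsWithStats(bl.astype(np.uint8)); k=1+np.argmax(s[1:,4]); p=P[l==k]
print('handle',np.median(p[:,2]),cv2.minAreaRect(p[:,:2].astype(np.float32)))
a=shot('scene','s4'); Q=kil(cloud(a)); ok=a['depth']>0
rg=Q[ok&(Q[...,0]>-.213)&(Q[...,0]<-.2)&(abs(Q[...,1])<.04)&(Q[...,2]>.18)&(Q[...,2]<.3)]; print('ring',rg[:,2].min(),rg[:,2].max())
cv2.imwrite('pics/f.png',np.hstack([cv2.imread('pics/w4.png')[:,170:470],cv2.resize(a['pixels'][100:300,180:430,::-1],(500,400))]))
```

```text
t 21.4 tcp [ 0.5557 -0.2252  0.427 ] x [ 0.06   0.998 -0.001] z [ 0.001 -0.001 -1.   ] F [-0.07 -0.42 -0.7 ] M [ 0.01 -0.01  0.02] op 0.999
handle 0.09477116486859635 ((0.5524353384971619, -0.2868407070636749), (0.1478668600320816, 0.024114931002259254), 86.57027435302734)
ring 0.19888719895226203 0.25160491012876635
```

View pics/f.png

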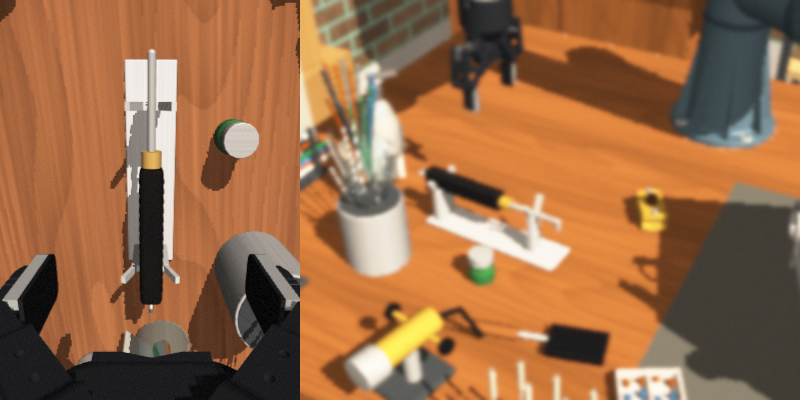

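The hook lies in both forks as before, handle at (151,235) left and tip down. The gripper is clear, the bystanders are where they were and the door is still down. Handing in.

```bash
python3 -c "from bench import ctrl; print(ctrl.hand_in())"
```

```text
the job is handed in; nothing more can be done
None
```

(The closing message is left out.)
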